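Put the router cutter back and shut the case on its catch

TASK

Put the red router cutter from the drilled block back into the empty bore of the open cutter case: feel for the bore and push the cutter fully home. Then push the lid over from behind until it swings shut by its own weight - do not carry it down - and gently press its front edge down until the catch snaps and the lid is fully shut. Be gentle with the case, no push over 25 N, and leave the other things where they stand.

Things in the scene. Friction and masses are not known exactly. Their poses are not given: they have to be found in the camera images.
- case: plywood case, brass corners, fixed to the bench; 120 (x) x 170 (y) mm, base 46 mm high, walls 7 mm, 70 mm high when shut. Origin: centre of its underside; x points to the hinge side, -x to the front with the catch. In it lies a dark wooden tray, top 32 mm above the origin, with four blue cutters fixed at x +-30, y +-54 mm, up to 60 mm high, and one empty bore in its middle (see cutter)
- case_lid (a joint): lid angle: 0 shut, 1.85 rad leaning back on its stop (start). 0.35 kg on damped, slightly stiff hinges; it balances near 1.33 rad and falls by itself below about 1.15. It drops to about 0.09 rad: a strike under its front edge then rests on the sprung roller of the catch, edge 10 mm up. About 9 N on the front edge forces it past the roller, which snaps it to 0, a hard stop
- lid_front (a point): point on the lid's outer face, midway along its front edge and 12 mm in from it, 108 mm from the hinge line: where to press. Its z is the outward normal; with the lid open it is near the lid's top and its z points away behind the case. The lid is a plywood tray 120 x 170 mm, 24 mm deep
- lid_hinge (a point): middle of the hinge line, on the back top edge of the base, 60 mm behind its centre and 46 mm above the bench; y runs along the hinges. The lid's outer face lies 24 mm off this line; the open lid reaches 165 mm above the bench
- cutter: loose, 0.08 to 0.15 kg, 55 mm long: steel shank 12 mm thick, its foot bevelled 0.8 mm; red head 24 mm in diameter, 31 to 55 mm above the foot (grip here). Origin: centre of the foot, z up. Its bore is 13 mm wide, 25 mm deep, no lead-in; the tray has play, so the bore lies up to 3 mm off the case's middle in x and y, unmeasured: feel for it. Home, the foot is 7 mm above the case's underside
- stand: drilled wooden block, 62 x 62 x 34 mm, fixed to the bench; its middle hole, 14.5 mm wide and 22 mm deep, holds the cutter loosely. Origin: centre of its underside
- nail_tin: round tin, 69 mm in diameter, 75 mm high, beside the stand, loose; leave alone. Origin: centre of its underside
- mug_1: white mug 78 mm wide, 89 mm high, left of the case, loose; leave alone. Origin: centre of its underside
- screw_box_a: yellow carton 62 x 100 x 42 mm beyond the case, loose; leave alone. Origin: centre of its underside
Mind the look-alikes: they are no part of the job. There is more than one size of the cutter; the job needs the smaller.

How it is judged:
By the outcome, as a careful person would: the job done as asked, in the order asked, and still so for the second after the job is handed in, with the robot touching nothing.
It also fails if it takes over 72 s, if anything falls off the work surface, if the arm or the gripper's body presses on something with over 40 N, if the wrist force passes 120 N, or if a joint passes its speed limit or range.

ROBOT

A 6-joint arm with a two-finger parallel gripper is mounted at the origin on a cart in front of the work surface, level with it; the furniture and walls round the work are solid. World frame = base frame: x ahead of the robot, y to its left, z up, the work surface at z = 0. Lengths are in m, angles in rad, forces in N, time in s.
With the tool pointing down it reaches from about 0.35 to 0.925 m from the base axis. Payload 6.4 kg.
Tool frame: the origin (TCP) lies at the very end of the fingers, on their centre line; the grasp point (between the pads) lies 19 mm behind it; z points along the fingers, y is the line along which they close (so a half turn about z gives the same grasp; the last joint's range is limited). The gripper opens to 85 mm and grips with 20 to 120 N. Pads are 22 mm wide; open, the fingers measure 114 mm over their backs; the gripper's body (76 mm by 85 mm) begins 54 mm behind the grasp point. The pads swing forward as they close: fully open they stand 13 mm farther back than shut.
Start: joints at [-1.399, 0.245, 1.558, -0, 1.339, -0.174], TCP at [0.22, -0.612, 0.231] pointing down, gripper open.
Joint ranges: [-3.13, 3.13], [-1.02, 2.26], [0.13, 2.54], [-0.95, 4.09], [0.21, 2.88], [-2.74, 2.74]. Speed limits (rad/s): [2.57, 2.57, 3.14, 3.14, 3.14, 3.14].

INTERFACE

Orientations are given as a rotation vector (axis times angle).
In Python, from bench import r gives the robot as it stands. The module is installed in compiled form; this text tells all that it offers. Calls block until the motion is done:
- r.movep(position, orientation): joint-space move of the TCP to a pose.
- r.move_straight(position, rate=0.15, frame=None, threshold=None): straight line of the TCP; frame=None keeps the orientation; rate is the mean speed in m/s. With threshold (N) it stops when the force on the tool has changed by that much, and returns True; else False.
- r.movej(angles): joint-space move.
- r.move_gripper(opening, force=None): opening from 0.0 (shut) to 1.0 (fully open); force is the grip in N (None keeps the last); returns when the fingers have stopped.
- r.dwell(seconds).
- r.ik(position, orientation): joint angles nearest the present ones, or None.
- r.snapshot(name): name is "scene" or "top" or "wrist"; returns the picture (480x640x3 uint8, red, green, blue); there is no depth.
- r.get_calibration(name): a dict with "intrinsics" (3x3 intrinsics, pixels), "T" (4x4, takes a point from camera to world coordinates); the wrist camera has in their place "tool_from_camera" (4x4, takes a point from camera to tool coordinates, whose origin is the TCP and whose axes are the flange's). Camera axes: x right, y down, z forward; pixel columns grow to the right and rows downward; lengths in m; the calibration is good to about 2 mm. The wrist camera is an equidistant fisheye: a pixel r from the principal point sees the ray r / f radians off the axis. A picture is of the moment at which its call begins: read the wrist's pose just before it. get_calibration takes no time and is no camera call.
A pose or a line that the arm cannot do raises r.Unreachable and nothing moves.
- r.job_done(): hands the job in; it is judged then, once.
Readings, each from a call of its own:
- r.read_time(): time.
- r.read_joint_pos(): joint angles.
- r.read_qvel(): joint speeds.
- r.read_effort(): joint torques, N m.
- r.read_eef_pos(): TCP position.
- r.read_ee_rot(): TCP orientation.
- r.read_force(): force on the tool from outside, world axes, zero at the start.
- r.read_moment(): the same for the moment, N m.
- r.read_finger_gap(): opening from 0.0 (shut) to 1.0 (fully open).
- r.read_grip_force(): force on a finger pad.
Only numpy, scipy, OpenCV 4.12 (cv2) and the standard library are available. Lean on these libraries where they do the work, as an engineer would, in place of code of your own. Each camera call takes 0.05 s, during which the arm holds its last target. There are 200 camera calls.

## Working session

There is one attempt and no reset: what is moved stays moved. The work goes in short steps, each a Python script; the robot and the scene stay as the last script left them, time stands still between calls to the robot, and variables do not carry over. Pictures are saved under pics/ and viewed, at most 10 in all, crops included, and the job is handed in when it is done.

```bash
mkdir -p pics; python3 - <<'E'
from bench import r
import cv2,numpy as np
np.set_printoptions(precision=4,suppress=True)
for n in("scene","top"):
    cv2.imwrite(f"pics/{n}0.png",r.snapshot(n)[:,:,::-1]); c=r.get_calibration(n); print(n,c["intrinsics"],c["T"])
c=r.get_calibration("wrist");print(c)
print(r.read_ee_rot(),r.read_time(),r.read_force())
E
```

```text
scene [[578.3826   0.     320.3099]
 [  0.     578.3826 244.5832]
 [  0.       0.       1.    ]] [[ 0.892  -0.2147  0.3979  0.0771]
 [-0.4515 -0.4705  0.7581 -1.0195]
 [ 0.0244 -0.8559 -0.5166  0.8042]
 [ 0.      0.      0.      1.    ]]
top [[477.4517   0.     326.0522]
 [  0.     477.4517 235.569 ]
 [  0.       0.       1.    ]] [[ 0.0205 -0.9892  0.1453  0.472 ]
 [-0.9996 -0.0172  0.0238  0.0177]
 [-0.021  -0.1458 -0.9891  1.18  ]
 [ 0.      0.      0.      1.    ]]
{'intrinsics': array([[371.6483,   0.    , 316.0006],
       [  0.    , 371.6483, 232.76  ],
       [  0.    ,   0.    ,   1.    ]]), 'tool_from_camera': array([[ 0.0003, -0.9633, -0.2683,  0.0687],
       [ 1.    ,  0.0002,  0.0005, -0.0002],
       [-0.0004, -0.2683,  0.9633, -0.1423],
       [ 0.    ,  0.    ,  0.    ,  1.    ]])}
[-3.093  -0.5402  0.    ] 0.1 [-0.4683  0.4051  0.2135]
```

View pics/scene0.png

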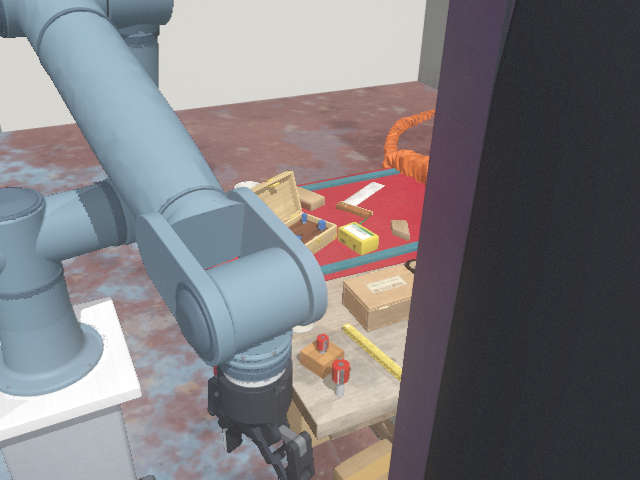

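View pics/top0.png

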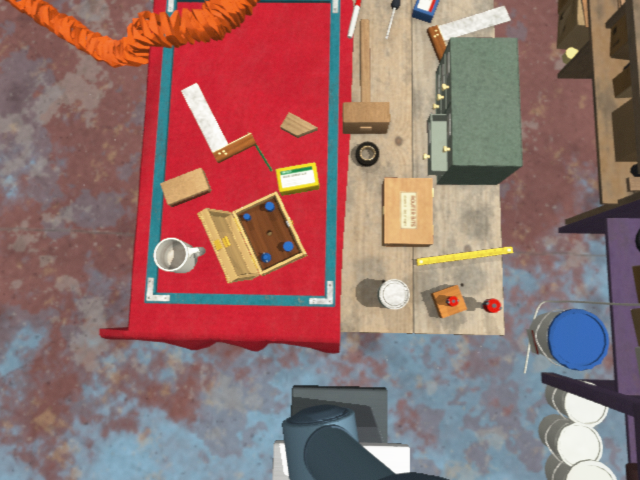

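```bash
python3 - <<'E'
import cv2
a=cv2.imread("pics/top0.png")
cv2.imwrite("pics/c1.png",cv2.resize(a[180:300,190:320],None,fx=5,fy=5,interpolation=cv2.INTER_CUBIC)[:600])
cv2.imwrite("pics/c2.png",cv2.resize(a[265:335,370:510],None,fx=5.7,fy=5.7,interpolation=cv2.INTER_CUBIC))
E
```

```text
(no output)
```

View pics/c1.png

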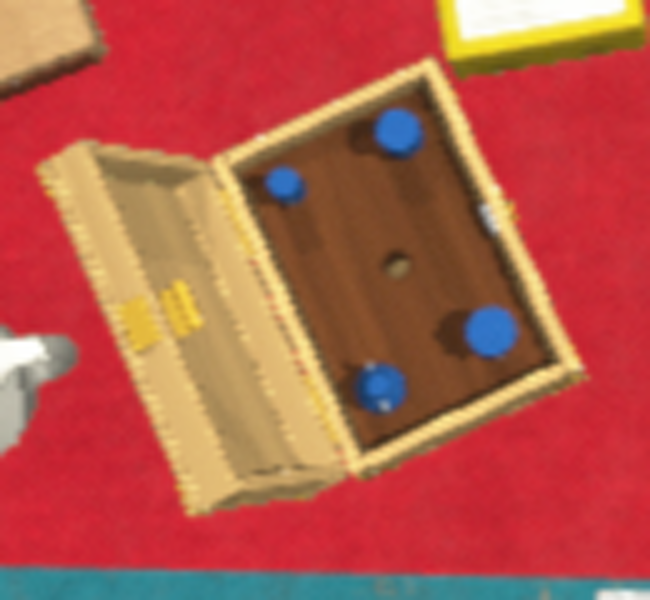

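View pics/c2.png

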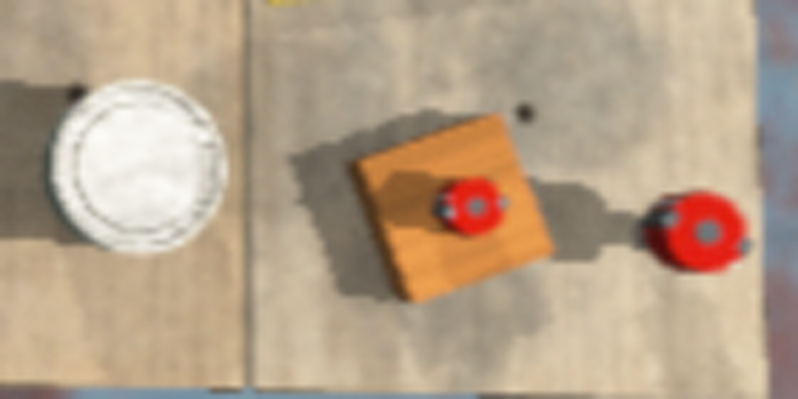

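```bash
cat > h.py <<'E'
from bench import r
import numpy as np, cv2
from scipy.spatial.transform import Rotation as R
np.set_printoptions(precision=4,suppress=True)
def top_pt(u,v,z):
    c=r.get_calibration("top"); d=c["T"][:3,:3]@np.linalg.solve(c["intrinsics"],[u,v,1]); o=c["T"][:3,3]
    return (o+d*(z-o[2])/d[2])[:2]
def crop(p,s,off,z): return np.array([top_pt((U+.5)/s-.5+off[0],(V+.5)/s-.5+off[1],z) for U,V in p])
def down(yaw):  # tool z down, tool x at yaw
    x=np.array([np.cos(yaw),np.sin(yaw),0]); z=np.array([0,0,-1.])
    return R.from_matrix(np.c_[x,np.cross(z,x),z]).as_rotvec()
def wrist_px(pts,pos,rot):
    c=r.get_calibration("wrist"); T=c["tool_from_camera"]; K=c["intrinsics"]
    p=R.from_rotvec(rot).inv().apply(np.atleast_2d(pts)-pos); q=(p-T[:3,3])@T[:3,:3]
    rho=np.hypot(q[:,0],q[:,1]); k=K[0,0]*np.arctan2(rho,q[:,2])/rho
    return q[:,:2]*k[:,None]+K[:2,2]
def wrist_pt(u,v,z,pos,rot):
    c=r.get_calibration("wrist"); T=c["tool_from_camera"]; K=c["intrinsics"]
    a=(np.array([u,v])-K[:2,2])/K[0,0]; t=np.linalg.norm(a)+1e-12
    d=R.from_rotvec(rot).apply(T[:3,:3]@np.r_[a/t*np.sin(t),np.cos(t)]); o=pos+R.from_rotvec(rot).apply(T[:3,3])
    return (o+d*(z-o[2])/d[2])[:2]
E
python3 - <<'E'
from h import *
c=crop([(432,60),(213,160),(360,475),(580,370)],5,(190,180),.046)
print(c,c.mean(0)); e=[np.linalg.norm(c[i]-c[(i+1)%4]) for i in range(4)];print(e)
xd=(c[1]+c[2]-c[0]-c[3])/2; yd=(c[2]+c[3]-c[0]-c[1])/2
print("xd",np.arctan2(*xd[::-1]),"yd",np.arctan2(*yd[::-1]))
print("bore",crop([(398,264)],5,(190,180),.032))
s=crop([(355,162),(500,115),(553,250),(412,302)],5.7,(370,265),.034);print("stand",s,s.mean(0))
print("cutter",crop([(476,206)],5.7,(370,265),.067),"tin",crop([(138,165)],5.7,(370,265),.075),"big",crop([(708,232)],5.7,(370,265),.08))
print("start tool x",R.from_rotvec(r.read_ee_rot()).as_matrix()[:,0])
p=np.r_[s.mean(0),.2]
for y in np.arange(-3.1,3.2,.4):
    a=r.ik(p,down(y)); b=r.ik(np.r_[c.mean(0),.2],down(y)); print(round(y,2),a,b)
E
```

```text
[[0.7449 0.1694]
 [0.6935 0.2742]
 [0.5421 0.1965]
 [0.5942 0.093 ]] [0.6437 0.1833]
[np.float64(0.11679995504799402), np.float64(0.17021390196134137), np.float64(0.11584087241716433), np.float64(0.1689321119457352)]
xd 2.032008618695549 yd -2.6697855747911325
bore [[0.6461 0.1842]]
stand [[ 0.507  -0.2087]
 [ 0.5277 -0.2691]
 [ 0.4724 -0.2898]
 [ 0.45   -0.2315]] [ 0.4893 -0.2498]
cutter [[ 0.4893 -0.2505]] tin [[ 0.5028 -0.1137]] big [[ 0.4808 -0.3388]]
start tool x [0.9408 0.339  0.0003]
-3.1 [-0.6784  0.041   1.844   0.      1.2566 -2.2908] [ 0.1083  0.3158  1.5304 -0.      1.2955 -1.5041]
-2.7 [-0.6784  0.041   1.844  -0.      1.2566 -2.6908] [ 0.1083  0.3158  1.5304 -0.      1.2955 -1.9041]
-2.3 None [ 0.1083  0.3158  1.5304  0.      1.2955 -2.3041]
-1.9 None [ 0.1083  0.3158  1.5304 -0.      1.2955 -2.7041]
-1.5 [-0.6784  0.041   1.844  -0.      1.2566  2.3924] None
-1.1 [-0.6784  0.041   1.844  -0.      1.2566  1.9924] None
-0.7 [-0.6784  0.041   1.844  -0.      1.2566  1.5924] [ 0.1083  0.3158  1.5304 -0.      1.2955  2.3791]
-0.3 [-0.6784  0.041   1.844   0.      1.2566  1.
[... 169 characters left out ...]
.041   1.844  -0.      1.2566  0.3924] [ 0.1083  0.3158  1.5304 -0.      1.2955  1.1791]
0.9 [-0.6784  0.041   1.844   0.      1.2566 -0.0076] [0.1083 0.3158 1.5304 0.     1.2955 0.7791]
1.3 [-0.6784  0.041   1.844   0.      1.2566 -0.4076] [0.1083 0.3158 1.5304 0.     1.2955 0.3791]
1.7 [-0.6784  0.041   1.844  -0.      1.2566 -0.8076] [ 0.1083  0.3158  1.5304 -0.      1.2955 -0.0209]
2.1 [-0.6784  0.041   1.844   0.      1.2566 -1.2076] [ 0.1083  0.3158  1.5304 -0.      1.2955 -0.4209]
2.5 [-0.6784  0.041   1.844   0.      1.2566 -1.6076] [ 0.1083  0.3158  1.5304 -0.      1.2955 -0.8209]
2.9 [-0.6784  0.041   1.844  -0.      1.2566 -2.0076] [ 0.1083  0.3158  1.5304  0.      1.2955 -1.2209]
```

```bash
python3 - <<'E'
from h import *
y=.467
r.move_gripper(.6)
r.movep([.4893,-.2503,.16],down(y))
p,q=r.read_eef_pos(),r.read_ee_rot()
im=r.snapshot("wrist"); cv2.imwrite("pics/w1.png",cv2.resize(im[:,:,::-1],None,fx=1.25,fy=1.25))
print(p,q,r.read_time(),r.read_finger_gap()); print("expect head top/stand centre px*1.25",1.25*wrist_px([[.4893,-.2503,.067],[.4893,-.2503,.034]],p,q))
E
```

```text
[ 0.4893 -0.2513  0.1603] [3.0561 0.7249 0.0005] 2.25 0.6008135814435388
expect head top/stand centre px*1.25 [[393.0309 295.6731]
 [393.1909 280.295 ]]
```

View pics/w1.png

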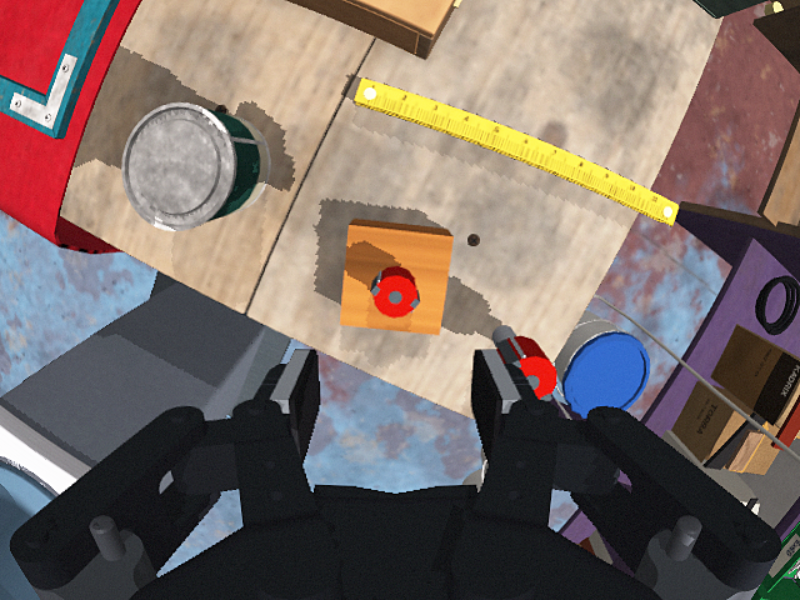

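```bash
python3 - <<'E'
from h import *
y=.467; q=down(y)
c=wrist_pt(395/1.25,297/1.25,.067,r.read_eef_pos(),r.read_ee_rot()); print("cutter",c)
r.move_straight([*c,.09],rate=.12); r.move_straight([*c,.044],rate=.06,threshold=8)
print(r.read_eef_pos(),r.read_force())
r.move_gripper(.0,force=40); print(r.read_finger_gap(),r.read_grip_force(),r.read_force())
r.move_straight([*c,.2],rate=.1)
print(r.read_force())
b=np.array([.6461,.1842])-.05*np.array([np.cos(y),np.sin(y)])
r.movep([*b,.14],q); r.dwell(.1)
p,q=r.read_eef_pos(),r.read_ee_rot()
im=r.snapshot("wrist"); cv2.imwrite("pics/w2.png",cv2.resize(im[:,:,::-1],None,fx=1.25,fy=1.25))
print(p,q,r.read_time(),r.read_force()); print("expect bore; foot centre",1.25*wrist_px([[.6461,.1842,.032],p-[0,0,.032],p+[0,0,.023]],p,q))
E
```

```text
cutter [ 0.4891 -0.2516]
[ 0.4894 -0.2518  0.0443] [-0.002   0.6775 -0.3665]
0.26143536176888577 39.09796357154846 [-0.0565 -0.4477  3.6515]
[ 0.0889 -0.268  -2.0158]
[0.6019 0.1605 0.1403] [3.0567 0.7242 0.0007] 7.7083 [-0.4891 -0.1457 -1.3723]
expect bore; foot centre [[392.3254 199.1153]
 [394.8975 339.2012]
 [394.9999 407.4513]]
```

View pics/w2.png

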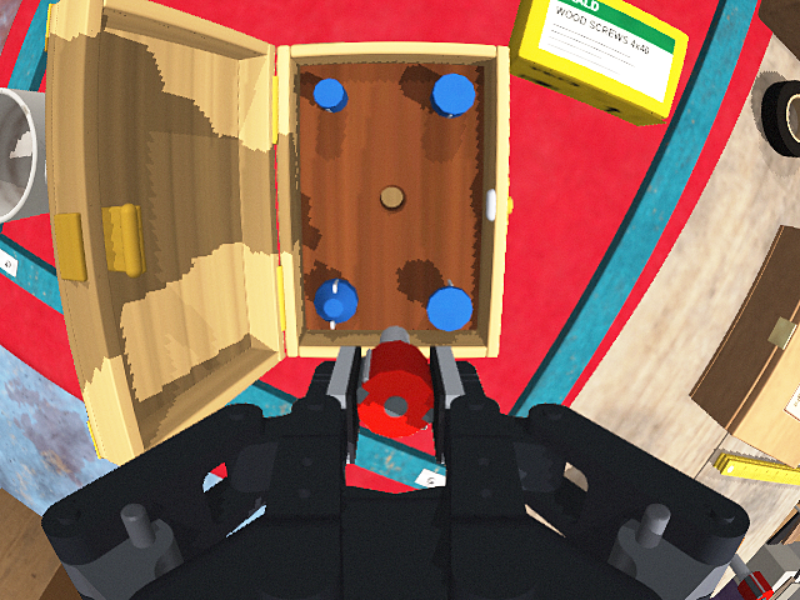

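```bash
cat > probe.py <<'E'
from h import *
def probe(xy,z0=.068,z1=.054,thr=4,rate=.03):
    r.move_straight([*xy,z0],rate=.05)
    hit=r.move_straight([*xy,z1],rate=rate,threshold=thr)
    p=r.read_eef_pos(); print(np.round((xy)*1e3,1),hit,p,r.read_force(),r.read_moment(),round(r.read_time(),2)); return hit,p
E
python3 - <<'E'
from probe import *
p,q=r.read_eef_pos(),r.read_ee_rot()
b=wrist_pt(392/1.25,198/1.25,.032,p,q); h=wrist_pt(397/1.25,406/1.25,p[2]+.023,p,q)-p[:2]
print("bore",b,"head off",h); np.save("b.npy",b)
r.move_straight([*b,.14]); r.move_straight([*b,.075],rate=.08); r.dwell(.2); print(r.read_force(),r.read_moment())
probe(b)
E
```

```text
bore [0.6465 0.1847] head off [ 0.0007 -0.0003]
[ 0.8603 -0.6661 -1.1294] [-0.0031  0.056  -0.003 ]
[646.5 184.7] False [0.6465 0.1847 0.0539] [ 0.0432  0.3956 -1.0786] [-0.0307 -0.0512 -0.0088] 10.27
```

```bash
python3 - <<'E'
from probe import *
b=np.load("b.npy")
h=r.move_straight([*b,.0365],rate=.025,threshold=9); p=r.read_eef_pos(); print(h,p,r.read_force(),r.read_moment(),r.read_time())
E
```

```text
True [0.6465 0.1848 0.0396] [-1.2199  0.2369  4.3262] [-0.0269  0.1299 -0.0691] 10.8417
```

```bash
python3 - <<'E'
from probe import *
b=np.load("b.npy"); y=.467
h=r.move_straight([*b,.0375],rate=.02,threshold=9); print(h,r.read_eef_pos(),r.read_force())
r.move_gripper(.45); print(r.read_eef_pos(),r.read_force(),r.read_finger_gap())
r.move_straight([*b,.11],rate=.1)
r.move_straight([*(b-.05*np.array([np.cos(y),np.sin(y)])),.16])
p,q=r.read_eef_pos(),r.read_ee_rot()
im=r.snapshot("wrist"); cv2.imwrite("pics/w3.png",cv2.resize(im[:,:,::-1],None,fx=1.25,fy=1.25))
print(1.25*wrist_px([[*b,.062],[*b,.067]],p,q),r.read_time(),r.read_force())
E
```

```text
False [0.6472 0.185  0.0395] [-5.804   0.6118 11.1822]
[0.6463 0.1847 0.037 ] [-0.0377 -0.2941  0.1648] 0.4495506870805405
[[395.2959 200.1577]
 [395.2936 200.9386]] 12.9417 [-0.1975 -0.7529  0.5177]
```

View pics/w3.png

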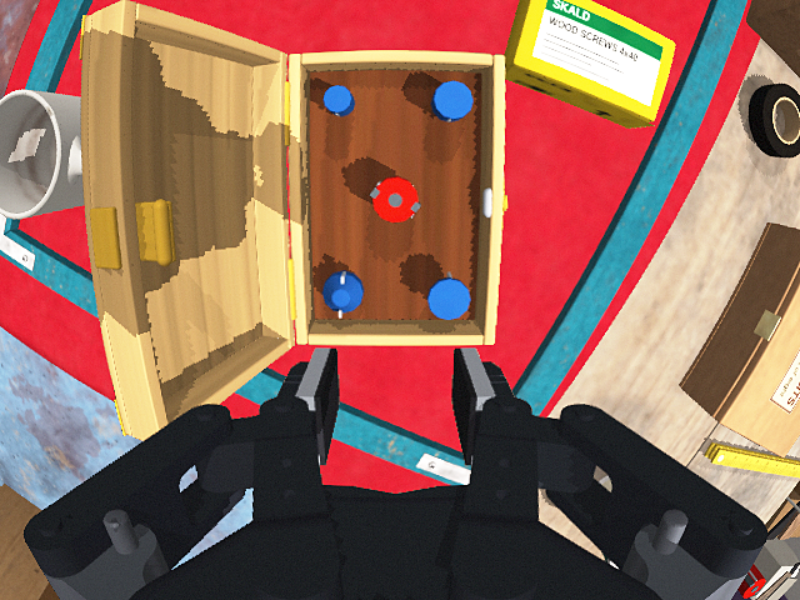

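```bash
cat > lid.py <<'E'
from h import *
psi=2.037; C=np.array([.6437,.1833]); ex=np.array([np.cos(psi),np.sin(psi)]); ey=np.array([-ex[1],ex[0]])
def W(x,y,z): return np.r_[C+x*ex+y*ey,z]
E
python3 - <<'E'
from lid import *
p,q=r.read_eef_pos(),r.read_ee_rot()
c=np.array([wrist_pt(u/1.25,v/1.25,.046,p,q) for u,v in[(290,54),(505,54),(496,343),(297,345)]])-C
print("case corners in case frame",np.c_[c@ex,c@ey])
r.move_gripper(0); 
r.move_straight([p[0],p[1],.26],rate=.2)
r.movep(W(.15,0,.26),down(psi)); r.move_straight(W(.15,0,.132),rate=.12)
print(r.read_eef_pos(),r.read_force())
cont=None
for x in np.arange(.14,.069,-.01):
    h=r.move_straight(W(x,0,.132),rate=.05,threshold=12); print(round(x,3),h,(r.read_force()[:2]@ex).round(2),r.read_force()[2].round(2))
    if h: break
print(r.read_time()); cv2.imwrite("pics/w4.png",r.snapshot("top")[150:330,150:390,::-1].repeat(2,0).repeat(2,1))
E
```

```text
case corners in case frame [[ 0.0581 -0.0854]
 [-0.0601 -0.0857]
 [-0.0605  0.0822]
 [ 0.0592  0.0837]]
[0.577  0.3176 0.1332] [ 0.5374 -0.1768  0.6187]
0.14 False -0.14 -0.18
0.13 False -0.45 0.09
0.12 False 0.56 -0.92
0.11 False 0.97 -0.63
0.1 False 0.58 0.97
0.09 False 0.0 0.25
0.08 False -0.14 0.37
0.07 False 0.62 0.07
19.2583
```

View pics/w4.png

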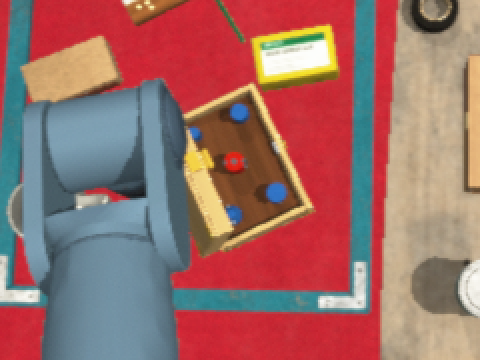

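```bash
python3 - <<'E'
from lid import *
for x in np.arange(.064,.0435,-.004):
    h=r.move_straight(W(x,0,.132),rate=.04,threshold=12); r.dwell(.1); f=r.read_force(); print(round(x,3),h,(f[:2]@ex).round(2),f[2].round(2))
    if h: break
r.dwell(1.2)
print(r.read_time(),r.read_force()); cv2.imwrite("pics/w5.png",r.snapshot("top")[150:330,150:390,::-1].repeat(2,0).repeat(2,1))
E
```

```text
0.064 False 0.49 -0.43
0.06 False -0.02 0.5
0.056 False -0.7 -0.56
0.052 False -0.36 -0.15
0.048 False -0.9 0.35
0.044 False 0.15 -0.28
22.6583 [-0.1376 -0.1905 -0.1689]
```

View pics/w5.png

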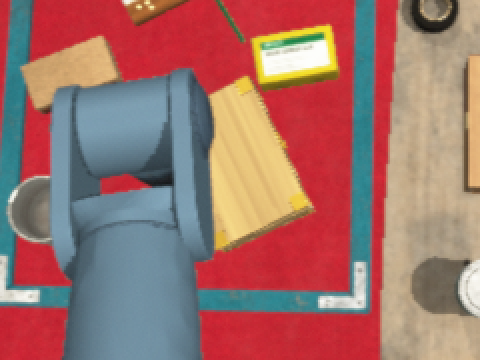

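```bash
python3 - <<'E'
from lid import *
r.move_straight(W(-.047,0,.132),rate=.12); r.move_straight(W(-.047,0,.09),rate=.08); r.dwell(.2)
f0=r.read_force()[2]
for z in np.arange(.086,.0655,-.001):
    r.move_straight(W(-.047,0,z),rate=.015,threshold=14); r.dwell(.05); f=r.read_force()[2]-f0; print(round(z,4),r.read_eef_pos()[2].round(4),f.round(2))
    if f>12 and z<.0725 or f>16: break
print(r.read_time())
E
```

```text
0.086 0.0859 -1.07
0.085 0.085 -0.36
0.084 0.0839 -0.43
0.083 0.0829 -0.8
0.082 0.0819 -0.91
0.081 0.0809 -1.08
0.08 0.0804 0.79
0.079 0.0801 5.2
0.078 0.0797 7.98
0.077 0.0784 7.0
0.076 0.0765 2.76
0.075 0.0739 0.22
0.074 0.0737 -0.21
0.073 0.073 -0.77
0.072 0.072 -1.3
0.071 0.071 -0.52
0.07 0.0705 2.61
0.069 0.0704 8.04
0.068 0.0703 12.46
30.3583
```

```bash
python3 - <<'E'
from lid import *
r.move_straight(W(-.047,0,.15),rate=.08); r.move_straight(W(-.2,-.0,.22),rate=.2); r.movep([.42,-.1,.3],down(.467)); r.dwell(.2)
a=r.snapshot("top")[130:310,130:420,::-1]; b=r.snapshot("scene")[150:260,200:400,::-1]
a=cv2.resize(a,(580,360)); b=cv2.resize(b,(436,240))
o=np.zeros((600,580,3),np.uint8); o[:360]=a; o[360:,:436]=b; cv2.imwrite("pics/w6.png",o); print(r.read_time(),r.read_force())
E
```

```text
34.1083 [-0.1049  1.2891  0.1005]
```

View pics/w6.png

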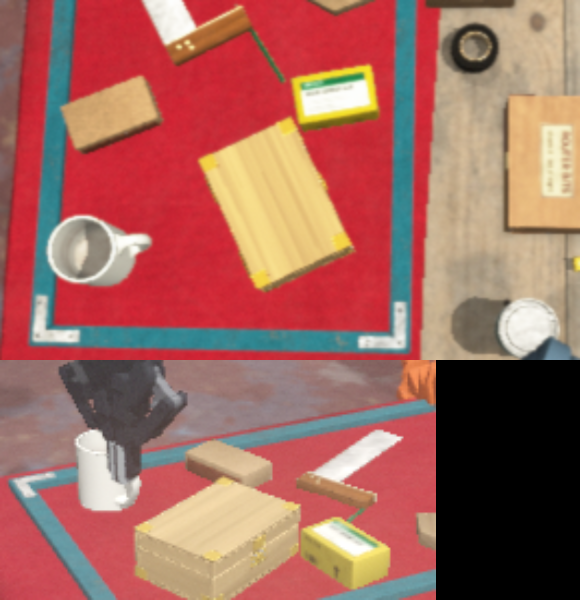

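The picture shows the lid flush and fully shut. The mug and the yellow carton stand where they were.

```bash
python3 -c "
from bench import r
print(r.job_done())"
```

```text
the job is handed in; nothing more can be done
None
```

The job is handed in: the red cutter is fully home in its bore, the lid swung shut by its own weight and its catch snapped at about 8 N (highest push read about 12 N), and the last pictures show the mug, tin and carton where they stood; the arm finished at about 34 s, clear of everything.

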